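# Set out the blood-smear staining line

### The arm

A 6-joint arm with a two-finger parallel gripper is mounted at the origin on the work surface. World frame = base frame: x ahead of the robot, y to its left, z up, the work surface at z = 0. Lengths are in m, angles in rad, forces in N, time in s.
With the tool pointing down it reaches from about 0.25 to 0.8 m from the base axis. Payload 8.5 kg.
Tool frame: the origin (TCP) lies midway between the tips of the shut fingers; the grasp point (between the pads) lies env.grasp_offset behind it (env.grasp_offset is the distance from the TCP to the grasp point, in m); z points along the fingers, y is the line along which they close (so a half turn about z gives the same grasp; the last joint's range is limited). The gripper opens to 85 mm and grips with 20 to 120 N. Pads are 22 mm wide; open, the fingers measure 114 mm over their backs; the gripper's body (76 mm by 85 mm) begins 54 mm behind the grasp point. The pads swing forward as they close: fully open they stand 13 mm farther back than shut.
Start: joints at [-1.328, 0.238, -0.013, 1.319, 0, 1.571], TCP at [0.126, -0.51, 0.206] pointing down, gripper open.
Joint ranges: [-2.66, 2.66], [-1.03, 1.9], [-1.14, 1.46], [-1.82, 2.27], [-1.45, 1.34], [-3.14, 3.14]. Speed limits (rad/s): [2.22, 2.22, 2.79, 3.14, 3.14, 3.14].

### API

Orientations are given as a unit quaternion [x, y, z, w].
In Python, from cell import get_obs, grab_frame, env, silhouettes, landmark_of gives the robot as it stands. The module is installed in compiled form; this text tells all that it offers.
- The arm moves only by the tool arm_command, never from a script. Its argument "plan" is a list of rows, each a list of 3 entries, a list of its own where there are three numbers: the turn, a rotation vector about the tool's x, y, z in degrees, then the shift along the tool's x, y, z in m, then the closure, from -1 (fully open) to 1 (shut), so that 0 is half open. A call has 1 to 10 rows; each row is the pose to reach, as a shift and turn from the pose commanded when the call began, along the tool's axes at that moment; what a row does not reach only later rows make up. A row lasts 1/8 s, in which the tool goes at most 62.5 mm and 10.7 degrees, less where a joint would pass 70% of its speed; a pose out of reach is approached as far as the arm can. A call with a gripper value outside its range is refused whole. The fingers move at their own pace and stop on an object; "grip_force" is the grip in N (left out, the last holds). Time passes only in rows, so rows that repeat a pose let the fingers close. It gives the time, the measured TCP pose, the force, the opening and the grip force at its end, in the units of the state.
- get_obs(): the state, without advancing time (a new reading comes with each control period).
- grab_frame(name): name is "scene" or "side" or "wrist"; returns a dict with "pixels" (480x640x3 uint8, blue, green, red), "camera_matrix" (3x3 intrinsics, pixels), "k1" (the pictures are not rectified: a ray, as slopes to the right and down, at radius r is drawn at 1 + k1 r^2 times it, then the intrinsics apply), "pose" (4x4, takes a point from camera to world coordinates). Camera axes: x right, y down, z forward; pixel columns grow to the right and rows downward; lengths in m; the calibration is good to about 2 mm. A picture is of the moment at which its call begins. There is no depth.
- env.job_done(): hands the job in; it is judged then, once.
Trained networks look in a picture, given as the dict that the camera call returned (one of the last four; its "shot" number tells which), for a name from the list of things; names that differ only in an ending like _2 or _b are one class to them, and where a whole thing is asked for, a point or a joint stands for the part that bears it (a point fixed in the world has none). Each returns a list of dicts, best first, with "p" (0 to 1); they miss things now and then, are a little off and sometimes report something else, mostly with a low value. They report only what shows in the picture. A call takes as long as a camera call. They do not tell look-alikes from the thing itself.
- silhouettes(picture, name): "region" (480x640 bool, what is visible of it) and "position" ([row, column] in pixels, amid what is visible of it).
- landmark_of(picture, name): "position" ([row, column] in pixels: a listed point, or the origin of a listed thing).
The state is a dict: "t": time; "joints": joint angles; "qd": joint speeds; "tau": joint torques, N m; "position": TCP position; "ee_rot": TCP orientation; "ft_force": force on the tool from outside, world axes, zero at the start; "ft_torque": the same for the moment, N m; "finger_gap": finger opening in m; "gripper_force": force on a finger pad.
Only numpy, scipy, OpenCV 4.12 (cv2) and the standard library are available. Lean on these libraries where they do the work, as an engineer would, in place of code of your own. Each camera call takes 0.05 s, during which the arm holds its last target. There are 200 camera calls.

### The job

Set out the staining line on the dark mat, one jar standing upright inside each white ring: the pale-blue-lidded jar in the end ring next to the tube rack, the violet-lidded jar in the end ring next to the steel rinse beaker, and the red-lidded jar between them. Lay the black timer flat, face up, on the middle of the green slide box's lid. Set the glass jars down gently, do not drop them, and leave the yellow-lidded pot and the wash bottle where they stand.

Things in the scene. Friction and masses are not known exactly. Their poses are not given: they have to be found in the camera images.
- jar_blue: Closed staining jar of amber glass with a paper label and a pale blue screw lid; upright round cylinder 50 mm in diameter (lid the same) and 70 mm tall, about 0.18 kg, loose. Origin: centre of its underside, z up. Starts standing on the bench between robot and mat, in any of five places in a row. Belongs in the end ring of the mat next to the tube rack.
- jar_red: Closed staining jar of amber glass with a paper label and a red screw lid; upright round cylinder 50 mm in diameter (lid the same) and 70 mm tall, about 0.18 kg, loose. Origin: centre of its underside, z up. Starts standing on the bench between robot and mat, in any of five places in a row. Belongs in the middle ring.
- jar_violet: Closed staining jar of amber glass with a paper label and a dark violet screw lid; upright round cylinder 50 mm in diameter (lid the same) and 70 mm tall, about 0.18 kg, loose. Origin: centre of its underside, z up. Starts standing on the bench between robot and mat, in any of five places in a row. Belongs in the end ring next to the rinse beaker.
- timer: Black digital timer lying flat, face (pale display, two grey buttons) up; 60 mm along its x, 46 mm along its y, 28 mm tall, about 0.09 kg, loose. Origin: centre of its underside, z up. Starts on the bench in the same row of places as the jars, turned up to 0.6 rad either way.
- mat: Fixed dark grey mat, 130 mm along its x, 290 mm along its y, 3 mm thick, with three white printed rings in a row along its y axis, their centres at y = -95, 0 and +95 mm (x = 0) in the mat's frame; each ring is 74 mm inside and 80 mm outside diameter, flat. Origin: centre of its underside, on the bench; top 3 mm above. Its place and yaw (up to 0.2 rad) vary.
- rack: Fixed white tube rack, 62 x 62 mm, with nine orange-capped tubes, 85 mm tall overall. Stands on the bench just beyond one end of the mat (about 200 mm from the mat's centre along the mat's +y or -y; which end varies). Origin: centre of its underside.
- beaker: Fixed open steel rinse beaker, empty, 64 mm across the rim, 85 mm tall. Stands on the bench just beyond the other end of the mat (about 200 mm from the mat's centre). Origin: centre of its underside.
- slide_box: Fixed closed green box for microscope slides, 90 mm along its x, 120 mm along its y, flat top 35 mm above the bench. Stands off to the far left or far right (varies), turned up to 0.3 rad. Origin: centre of its underside, on the bench.
- pot: Bystander, not to be moved: loose white specimen pot with a yellow lid, 48 mm in diameter, 52 mm tall, standing in the same row of places as the jars. Origin: centre of its underside.
- wash_bottle: Bystander, not to be moved: loose white wash bottle with red cap and thin bent spout, body 64 mm in diameter, 172 mm tall in all, on the side opposite the slide box. Origin: centre of its underside.
There are look-alikes about, which are no part of the job. What is shaped like the jar_red but pink is not meant.

How it is judged:
By the outcome, as a careful person would: the job done as asked, in the order asked, and still so for the second after the job is handed in, with the robot touching nothing.
It also fails if it takes over 109 s, if anything falls off the work surface, if the arm or the gripper's body presses on something with over 40 N, if the wrist force passes 120 N, or if a joint passes its speed limit or range.

## Working session

There is one attempt and no reset: what is moved stays moved. The work goes in short steps, Python scripts to look and compute and a tool call to move; the robot and the scene stay as the last step left them, time stands still between calls to the robot, and variables do not carry over. Pictures are saved under pics/ and viewed, at most 14 in all, crops included, and the job is handed in when it is done.

Besides the shell and the picture viewer there is one more tool, called after "Emit:" as name(argument=value, ...), one argument or row to a line, values as JSON. arm_command: Moves the arm, as the interface text tells. Its arguments: {"type":"object","properties":{"plan":{"type":"array"},"grip_force":{"type":"number"}},"required":["plan"]}

```bash
mkdir -p pics
cat > h.py <<'E'
import numpy as np, cv2
from cell import get_obs, grab_frame, env, silhouettes, landmark_of
def ray(f,rc):
    K=f["camera_matrix"];d=np.array([(rc[1]-K[0,2])/K[0,0],(rc[0]-K[1,2])/K[1,1]]);u=d.copy()
    for _ in range(20): u=d/(1+f["k1"]*(u@u))
    T=f["pose"];return T[:3,3],T[:3,:3]@np.array([u[0],u[1],1])
def onz(f,rc,z):
    o,d=ray(f,rc);return (o+d*(z-o[2])/d[2])
def proj(f,p):
    T=f["pose"];c=T[:3,:3].T@(np.asarray(p,float)-T[:3,3]);u=c[:2]/c[2];u=u*(1+f["k1"]*(u@u));K=f["camera_matrix"]
    return np.array([u[1]*K[1,1]+K[1,2],u[0]*K[0,0]+K[0,2]])
names="jar_blue jar_red jar_violet timer mat rack beaker slide_box pot wash_bottle".split()
E
python3 - <<'E'
from h import *
o=get_obs();print(o["t"],o["position"],o["ee_rot"],env.grasp_offset,o["ft_force"])
for n in ["scene","side"]:
    f=grab_frame(n);cv2.imwrite(f"pics/{n}0.png",f["pixels"]);print(n,f["pose"][:3,3].round(3))
    for k in names:
        print(k,[(round(r["p"],2),np.round(r["position"]).tolist(),onz(f,r["position"],0)[:2].round(3).tolist()) for r in landmark_of(f,k)[:4]])
E
```

```text
0.0 [ 0.12611578 -0.50912604  0.20494975] [ 9.92639090e-01  1.21107632e-01 -8.91508458e-05 -7.55205185e-04] 0.0187 [ 0.49891467 -0.81640173 -0.06488445]
scene [ 0.926 -0.325  0.868]
jar_blue [(0.86, [176.0, 396.0], [0.442, 0.276])]
jar_red [(0.97, [250.0, 199.0], [0.335, -0.216]), (0.93, [235.0, 239.0], [0.355, -0.124]), (0.83, [264.0, 265.0], [0.455, -0.119]), (0.69, [222.0, 270.0], [0.369, -0.048])]
jar_violet [(0.72, [296.0, 203.0], [0.441, -0.265])]
timer [(0.72, [241.0, 303.0], [0.458, -0.018])]
mat [(0.74, [282.0, 366.0], [0.622, 0.027]), (0.72, [212.0, 358.0], [0.471, 0.132]), (0.2, [298.0, 202.0], [0.444, -0.267])]
rack [(0.76, [228.0, 430.0], [0.602, 0.233])]
beaker [(0.67, [350.0, 307.0], [0.666, -0.16])]
slide_box [(0.61, [175.0, 455.0], [0.526, 0.395])]
pot [(0.97, [214.0, 358.0], [0.474, 0.127])]
wash_bottle [(0.72, [376.0, 162.0], [0.541, -0.408])]
side [-0.09   0.902  0.814]
jar_blue [(0.87, [333.0, 271.0], [0.447, 0.274]), (0.25, [233.0, 369.0], [0.452, -0.113])]
jar_red [(0.96, [258.0, 387.0], [0.371, -0.051]), (0.95, [204.0, 360.0], [0.532, -0.212]), (0.95, [227.0, 433.0], [0.334, -0.212]), (0.84, [230.0, 368.0], [0.459, -0.123])]
jar_violet [(0.67, [205.0, 397.0], [0.451, -0.255])]
timer [(0.87, [257.0, 342.0], [0.457, -0.001]), (0.28, [235.0, 368.0], [0.45, -0.105]), (0.19, [243.0, 270.0], [0.624, 0.045])]
mat [(0.63, [244.0, 270.0], [0.621, 0.044])]
rack [(0.95, [291.0, 219.0], [0.613, 0.234]), (0.38, [253.0, 343.0], [0.463, -0.014])]
beaker [(0.66, [197.0, 302.0], [0.675, -0.162])]
slide_box [(0.73, [356.0, 200.0], [0.52, 0.392]), (0.36, [196.0, 304.0], [0.671, -0.166]), (0.18, [168.0, 389.0], [0.557, -0.41])]
pot [(0.82, [289.0, 304.0], [0.466, 0.134])]
wash_bottle [(0.76, [169.0, 389.0], [0.556, -0.407])]
```

View pics/scene0.png

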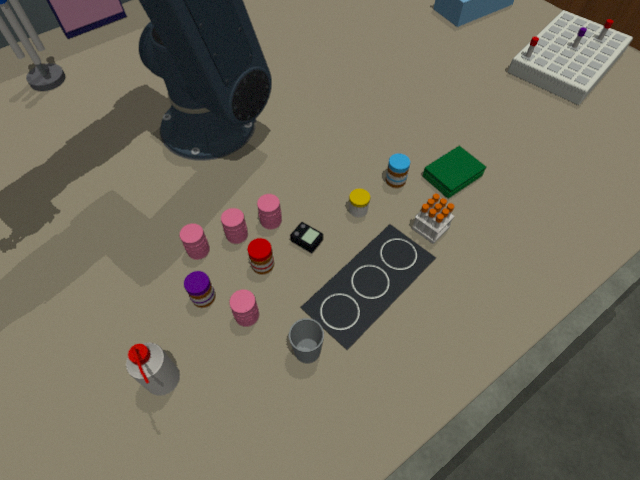

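View pics/side0.png

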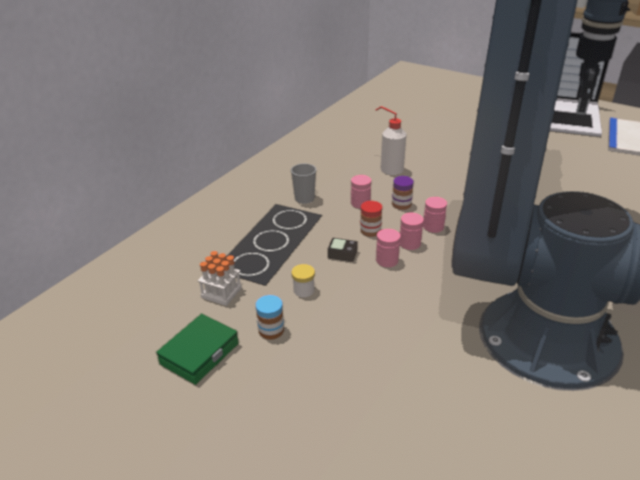

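The scene picture shows five pickable things in the row: violet jar (289,200), red jar (256,261), timer (237,307), pot (202,359) and blue jar (170,398). There are four pink jars, at (242,195), (226,234), (211,269) and (308,245). The only jar with a truly red lid and an amber body is at (256,261), so that is jar_red. I'll confirm it in one crop and measure the rings.

```bash
cat >> h.py <<'E'
def rings(f):
    r=silhouettes(f,"mat"); 
    m=cv2.morphologyEx(r[0]["region"].astype(np.uint8),cv2.MORPH_CLOSE,np.ones((15,15)));g=f["pixels"].min(2)
    w=((g>110)&(m>0)).astype(np.uint8);out=[]
    cs,_=cv2.findContours(w,cv2.RETR_EXTERNAL,cv2.CHAIN_APPROX_NONE)
    for c in cs:
        if len(c)>40:
            e=cv2.fitEllipse(c);P=np.array([onz(f,(p[0][1],p[0][0]),.003)[:2] for p in c],np.float32);(x,y),R=cv2.minEnclosingCircle(P)
            A=np.c_[2*P,np.ones(len(P))];s=np.linalg.lstsq(A,(P**2).sum(1),rcond=None)[0]
            out.append((s[:2].round(4).tolist(),round(float(np.sqrt(s[2]+s[0]**2+s[1]**2)),4)))
    return out
def fit(f,name,xy,h,r):
    # refine cylinder position from silhouette by matching the projected hull's bounding extents
    from scipy.optimize import minimize
    best=min(silhouettes(f,name),key=lambda s:np.hypot(*(np.array(s["position"])-proj(f,[*xy,h/2]))))
    reg=best["region"];a=np.linspace(0,6.283,40)
    def cost(p):
        pts=np.array([proj(f,[p[0]+r*np.cos(t),p[1]+r*np.sin(t),z]) for z in(0,h) for t in a])[:,::-1]
        im=np.zeros(reg.shape,np.uint8);cv2.fillConvexPoly(im,cv2.convexHull((pts*16).astype(np.int32)),1,shift=4)
        im=im>0
        return -(im&reg).sum()/(im|reg).sum()
    x0=np.array(xy);s=minimize(cost,x0,method="Nelder-Mead",options=dict(initial_simplex=[x0,x0+[.01,0],x0+[0,.01]],xatol=3e-4))
    return s.x.round(4).tolist(),round(-s.fun,2)
def go(xyz,ang,o=None):
    """print turn about tool z (deg) and shift in tool axes to reach xyz with tool-x heading ang (deg), tool down"""
    from scipy.spatial.transform import Rotation as R
    o=o or get_obs();Rt=R.from_quat(o["ee_rot"]);c,s=np.cos(np.radians(ang)),np.sin(np.radians(ang))
    G=R.from_matrix(np.array([[c,s,0],[s,-c,0],[0,0,-1]]))
    print("turn",(Rt.inv()*G).as_rotvec(degrees=True).round(2).tolist(),"shift",Rt.inv().apply(np.array(xyz)-o["position"]).round(4).tolist())
E
python3 - <<'E'
from h import *
J=dict(jar_blue=(.445,.275),jar_red=(.457,-.121),jar_violet=(.446,-.26))
for n in ["scene","side"]:
    f=grab_frame(n);print(n,rings(f))
    for k,x in J.items(): print(k,fit(f,k,x,.07,.025))
    if n=="scene": cv2.imwrite("pics/crop.png",cv2.resize(f["pixels"][150:350,170:440],None,fx=2.9,fy=2.9))
E
```

```text
scene [([0.6399, -0.059], 0.0395), ([0.6253, 0.0346], 0.0394), ([0.6108, 0.1283], 0.0393)]
jar_blue ([0.4508, 0.2661], np.float64(0.94))
jar_red ([0.4556, -0.1245], np.float64(0.93))
jar_violet ([0.4424, -0.2634], np.float64(0.92))
side [([0.6118, 0.1293], 0.0382), ([0.6268, 0.0363], 0.0386), ([0.3216, -0.0475], 0.3805), ([0.6415, -0.0575], 0.0386)]
jar_blue ([0.4533, 0.2681], np.float64(0.93))
jar_red ([0.4566, -0.1246], np.float64(0.9))
jar_violet ([0.4431, -0.2602], np.float64(0.86))
```

View pics/crop.png

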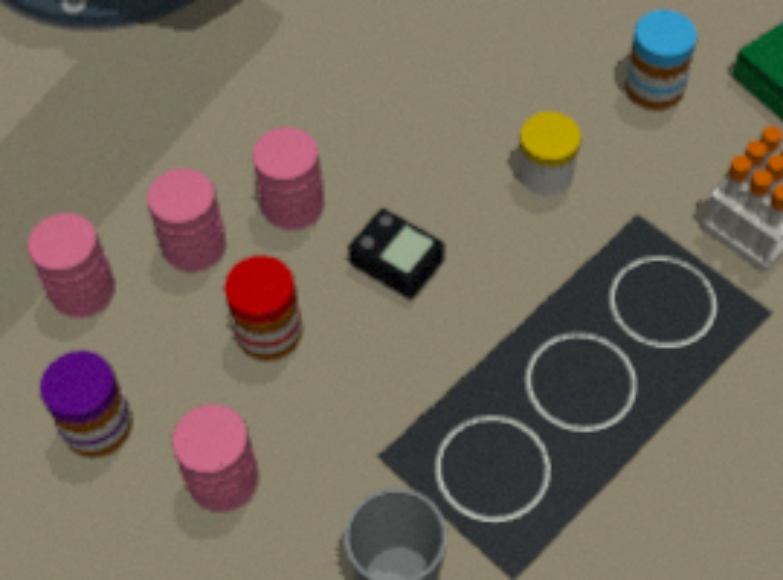

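The crop confirms it: red lid on amber glass at (265,305), and the four pink jars are the look-alikes. Next I'll fetch the blue jar.

```bash
python3 -c "
from h import *
go([.452,.267,.17],99)"
```

```text
turn [-0.01, -0.01, -85.09] shift [0.5029, -0.6754, 0.0357]
```

Emit:
arm_command(
  plan=[
    [[0, 0, -85], [0.503, -0.675, 0.036], 0.2],
    [[0, 0, -85], [0.503, -0.675, 0.036], 0.2],
    [[0, 0, -85], [0.503, -0.675, 0.036], 0.2],
    [[0, 0, -85], [0.503, -0.675, 0.036], 0.2],
    [[0, 0, -85], [0.503, -0.675, 0.036], 0.2],
    [[0, 0, -85], [0.503, -0.675, 0.036], 0.2],
    [[0, 0, -85], [0.503, -0.675, 0.036], 0.2],
    [[0, 0, -85], [0.503, -0.675, 0.036], 0.2],
    [[0, 0, -85], [0.503, -0.675, 0.036], 0.2],
    [[0, 0, -85], [0.503, -0.675, 0.036], 0.2],
  ],
  grip_force=30,
)

```text
t: 2.85
position: [0.3682, 0.0674, 0.1793]
ee_rot: [0.65, 0.76, 0.001, 0.001]
ft_force: [1.0, -1.0, 0.2]
finger_gap: 0.0339
gripper_force: 0.0
```

```bash
python3 -c "
from h import *
go([.452,.267,.17],99);o=get_obs();print(o['t'],o['finger_gap'],o['joints'])"
```

```text
turn [0.08, 0.01, -0.05] shift [0.1842, 0.1139, 0.0094]
2.85 0.0338642021139882 [ 1.81076782e-01 -1.01611210e-02 -3.72015934e-01  1.20748160e+00
 -1.34617266e-04  1.59573302e+00]
```

Emit:
arm_command(
  plan=[
    [[0, 0, 0], [0.184, 0.114, 0.009], -0.7],
    [[0, 0, 0], [0.184, 0.114, 0.009], -0.7],
    [[0, 0, 0], [0.184, 0.114, 0.009], -0.7],
    [[0, 0, 0], [0.184, 0.114, 0.009], -0.7],
    [[0, 0, 0], [0.184, 0.114, 0.009], -0.7],
    [[0, 0, 0], [0.184, 0.114, 0.009], -0.7],
    [[0, 0, 0], [0.184, 0.114, 0.009], -0.7],
  ],
)

```text
t: 3.72
position: [0.4515, 0.2636, 0.1703]
ee_rot: [0.65, 0.76, 0.0, 0.0]
ft_force: [0.3, -0.2, -0.3]
finger_gap: 0.0727
gripper_force: 0.0
```

```bash
python3 -c "
from h import *
f=grab_frame('wrist');cv2.imwrite('pics/w1.png',f['pixels'])
print(fit(f,'jar_blue',(.452,.267),.07,.025))
go([.452,.267,.027],99)"
```

```text
([0.4508, 0.2683], np.float64(0.94))
turn [0.03, -0.01, -0.15] shift [0.0032, 0.0008, 0.1434]
```

View pics/w1.png

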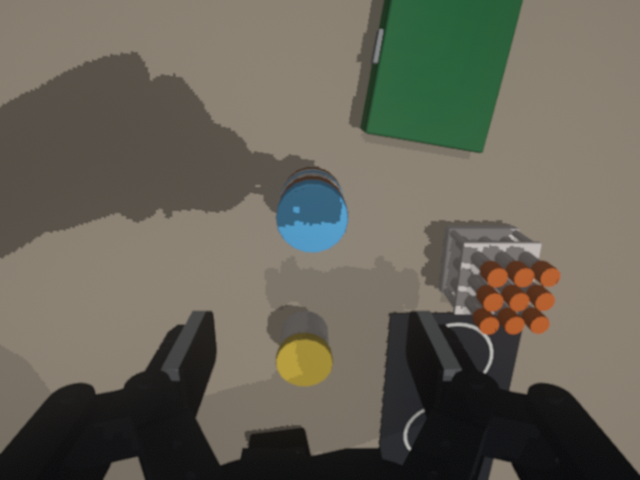

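The wrist picture shows the blue lid at (215,312), straight between the fingers, with the pot well clear below it. I'll descend and grip.

Emit:
arm_command(
  plan=[
    [[0, 0, 0], [0.003, 0, 0.05], -0.7],
    [[0, 0, 0], [0.003, 0, 0.1], -0.7],
    [[0, 0, 0], [0.003, 0, 0.13], -0.7],
    [[0, 0, 0], [0.003, 0, 0.143], -0.7],
    [[0, 0, 0], [0.003, 0, 0.143], -0.7],
    [[0, 0, 0], [0.003, 0, 0.143], 1],
    [[0, 0, 0], [0.003, 0, 0.143], 1],
    [[0, 0, 0], [0.003, 0, 0.143], 1],
    [[0, 0, 0], [0.003, 0, 0.143], 1],
    [[0, 0, 0], [0.003, 0, 0.143], 1],
  ],
  grip_force=30,
)

```text
t: 5.08
position: [0.4522, 0.2681, 0.0286]
ee_rot: [0.65, 0.76, 0.001, 0.0]
ft_force: [-1.6, -1.5, 6.5]
finger_gap: 0.0489
gripper_force: 30.4
```

```bash
python3 -c "
from h import *
go([.6113,.1288,.16],99)"
```

```text
turn [0.15, -0.06, -0.09] shift [-0.1621, 0.1359, -0.1312]
```

Emit:
arm_command(
  plan=[
    [[0, 0, 0], [0, 0, -0.04], 1],
    [[0, 0, 0], [0, 0, -0.09], 1],
    [[0, 0, 0], [0, 0, -0.13], 1],
    [[0, 0, 0], [-0.04, 0.034, -0.13], 1],
    [[0, 0, 0], [-0.08, 0.068, -0.13], 1],
    [[0, 0, 0], [-0.12, 0.102, -0.13], 1],
    [[0, 0, 0], [-0.15, 0.126, -0.13], 1],
    [[0, 0, 0], [-0.162, 0.136, -0.13], 1],
    [[0, 0, 0], [-0.162, 0.136, -0.13], 1],
    [[0, 0, 0], [-0.162, 0.136, -0.13], 1],
  ],
)

```text
t: 6.32
position: [0.6098, 0.1294, 0.1572]
ee_rot: [0.65, 0.76, 0.0, -0.0]
ft_force: [-0.7, 0.6, -1.5]
finger_gap: 0.0488
gripper_force: 32.3
```

```bash
python3 -c "
from h import *
o=get_obs();print(o['finger_gap'],o['position'])
go([.6113,.1288,.0286+.003],99)"
```

```text
0.04875794731899634 [0.6097941  0.12938757 0.15719668]
turn [-0.02, -0.03, -0.04] shift [-0.0009, 0.0014, 0.1256]
```

Emit:
arm_command(
  plan=[
    [[0, 0, 0], [0, 0.001, 0.03], 1],
    [[0, 0, 0], [0, 0.001, 0.065], 1],
    [[0, 0, 0], [0, 0.001, 0.09], 1],
    [[0, 0, 0], [0, 0.001, 0.105], 1],
    [[0, 0, 0], [0, 0.001, 0.113], 1],
    [[0, 0, 0], [0, 0.001, 0.118], 1],
    [[0, 0, 0], [0, 0.001, 0.121], 1],
    [[0, 0, 0], [0, 0.001, 0.123], 1],
    [[0, 0, 0], [0, 0.001, 0.124], 1],
    [[0, 0, 0], [0, 0.001, 0.124], 1],
  ],
)

```text
t: 7.58
position: [0.6118, 0.1286, 0.0331]
ee_rot: [0.65, 0.76, 0.0, 0.0]
ft_force: [0.4, -0.3, -0.8]
finger_gap: 0.0484
gripper_force: 32.3
```

Emit:
arm_command(
  plan=[
    [[0, 0, 0], [0, 0, 0.0005], 1],
    [[0, 0, 0], [0, 0, 0.001], 1],
    [[0, 0, 0], [0, 0, 0.0015], 1],
    [[0, 0, 0], [0, 0, 0.002], 1],
    [[0, 0, 0], [0, 0, 0.002], 1],
  ],
)

```text
t: 8.2
position: [0.6117, 0.1287, 0.0317]
ee_rot: [0.65, 0.76, 0.0, 0.0]
ft_force: [-2.0, -0.1, 5.6]
finger_gap: 0.0489
gripper_force: 33.1
```

Emit:
arm_command(
  plan=[
    [[0, 0, 0], [0, 0, 0], -0.1],
    [[0, 0, 0], [0, 0, 0], -0.5],
    [[0, 0, 0], [0, 0, 0], -0.7],
    [[0, 0, 0], [0, 0, 0], -0.7],
    [[0, 0, 0], [0, 0, -0.03], -0.7],
    [[0, 0, 0], [0, 0, -0.08], -0.7],
    [[0, 0, 0], [0, 0, -0.13], -0.7],
    [[0, 0, 0], [0, 0, -0.14], -0.7],
  ],
)

```text
t: 9.2
position: [0.6135, 0.129, 0.1747]
ee_rot: [0.65, 0.76, 0.002, 0.002]
ft_force: [0.8, 0.8, -0.9]
finger_gap: 0.0722
gripper_force: 0.0
```

```bash
python3 -c "
from h import *
f=grab_frame('scene');print(fit(f,'jar_blue',(.611,.129),.073,.025))
go([.443,-.262,.17],99)"
```

```text
([0.6111, 0.1273], np.float64(0.86))
turn [0.13, -0.01, -0.09] shift [-0.3598, -0.2278, 0.0014]
```

Emit:
arm_command(
  plan=[
    [[0, 0, 0], [-0.36, -0.228, 0], -0.7],
    [[0, 0, 0], [-0.36, -0.228, 0], -0.7],
    [[0, 0, 0], [-0.36, -0.228, 0], -0.7],
    [[0, 0, 0], [-0.36, -0.228, 0], -0.7],
    [[0, 0, 0], [-0.36, -0.228, 0], -0.7],
    [[0, 0, 0], [-0.36, -0.228, 0], -0.7],
    [[0, 0, 0], [-0.36, -0.228, 0], -0.7],
    [[0, 0, 0], [-0.36, -0.228, 0], -0.7],
    [[0, 0, 0], [-0.36, -0.228, 0], -0.7],
    [[0, 0, 0], [-0.36, -0.228, 0], -0.7],
  ],
)

```text
t: 10.55
position: [0.4424, -0.2612, 0.1702]
ee_rot: [0.649, 0.76, 0.0, -0.001]
ft_force: [0.1, 0.6, 0.8]
finger_gap: 0.0725
gripper_force: 0.0
```

```bash
python3 -c "
from h import *
f=grab_frame('wrist')
r=fit(f,'jar_violet',(.443,-.262),.07,.025);print(r,get_obs()['position'])
go([*r[0],.027],99)"
```

```text
([0.4433, -0.2632], np.float64(0.96)) [ 0.44261335 -0.26127097  0.17064541]
turn [-0.02, -0.03, 0.01] shift [-0.0021, 0.0004, 0.1436]
```

Emit:
arm_command(
  plan=[
    [[0, 0, 0], [-0.002, 0, 0.05], -0.7],
    [[0, 0, 0], [-0.002, 0, 0.1], -0.7],
    [[0, 0, 0], [-0.002, 0, 0.13], -0.7],
    [[0, 0, 0], [-0.002, 0, 0.143], -0.7],
    [[0, 0, 0], [-0.002, 0, 0.143], -0.7],
    [[0, 0, 0], [-0.002, 0, 0.143], 1],
    [[0, 0, 0], [-0.002, 0, 0.143], 1],
    [[0, 0, 0], [-0.002, 0, 0.143], 1],
    [[0, 0, 0], [-0.002, 0, 0.143], 1],
    [[0, 0, 0], [-0.002, 0, 0.143], 1],
  ],
)

```text
t: 11.9
position: [0.4435, -0.2648, 0.0295]
ee_rot: [0.65, 0.76, 0.0, 0.001]
ft_force: [-0.1, -0.5, 7.3]
finger_gap: 0.0488
gripper_force: 30.5
```

```bash
python3 -c "
from h import *
go([.6407,-.058,.17],99)"
```

```text
turn [0.13, 0.09, -0.09] shift [0.1736, 0.2271, -0.1403]
```

Emit:
arm_command(
  plan=[
    [[0, 0, 0], [0, 0, -0.04], 1],
    [[0, 0, 0], [0, 0, -0.09], 1],
    [[0, 0, 0], [0, 0, -0.14], 1],
    [[0, 0, 0], [0.174, 0.227, -0.14], 1],
    [[0, 0, 0], [0.174, 0.227, -0.14], 1],
    [[0, 0, 0], [0.174, 0.227, -0.14], 1],
    [[0, 0, 0], [0.174, 0.227, -0.14], 1],
    [[0, 0, 0], [0.174, 0.227, -0.14], 1],
    [[0, 0, 0], [0.174, 0.227, -0.14], 1],
    [[0, 0, 0], [0.174, 0.227, -0.14], 1],
  ],
)

```text
t: 13.15
position: [0.6394, -0.0575, 0.1681]
ee_rot: [0.65, 0.76, -0.0, -0.0]
ft_force: [-1.0, 0.1, -2.1]
finger_gap: 0.0483
gripper_force: 32.7
```

```bash
python3 -c "
from h import *
grab_frame('side')
o=get_obs();print(o['finger_gap'],o['position'])
go([.6407,-.059,.0295+.003],99)"
```

```text
0.048370643615206314 [ 0.63914209 -0.05795268  0.1682123 ]
turn [-0.02, 0.0, -0.13] shift [-0.0013, 0.0014, 0.1357]
```

Emit:
arm_command(
  plan=[
    [[0, 0, 0], [-0.001, 0.001, 0.04], 1],
    [[0, 0, 0], [-0.001, 0.001, 0.08], 1],
    [[0, 0, 0], [-0.001, 0.001, 0.105], 1],
    [[0, 0, 0], [-0.001, 0.001, 0.12], 1],
    [[0, 0, 0], [-0.001, 0.001, 0.127], 1],
    [[0, 0, 0], [-0.001, 0.001, 0.131], 1],
    [[0, 0, 0], [-0.001, 0.001, 0.133], 1],
    [[0, 0, 0], [-0.001, 0.001, 0.134], 1],
    [[0, 0, 0], [-0.001, 0.001, 0.1345], 1],
    [[0, 0, 0], [-0.001, 0.001, 0.135], 1],
  ],
)

```text
t: 14.45
position: [0.6411, -0.058, 0.0331]
ee_rot: [0.65, 0.76, 0.0, 0.0]
ft_force: [-0.5, -0.4, -2.1]
finger_gap: 0.0484
gripper_force: 32.7
```

Emit:
arm_command(
  plan=[
    [[0, 0, 0], [0, 0, 0.0005], 1],
    [[0, 0, 0], [0, 0, 0.001], 1],
    [[0, 0, 0], [0, 0, 0.0015], 1],
    [[0, 0, 0], [0, 0, 0.0015], 1],
  ],
)

```text
t: 14.95
position: [0.6412, -0.058, 0.0325]
ee_rot: [0.65, 0.76, 0.0, 0.0]
ft_force: [-2.5, 1.3, 7.7]
finger_gap: 0.0488
gripper_force: 33.6
```

Emit:
arm_command(
  plan=[
    [[0, 0, 0], [0, 0, 0], -0.1],
    [[0, 0, 0], [0, 0, 0], -0.5],
    [[0, 0, 0], [0, 0, 0], -0.7],
    [[0, 0, 0], [0, 0, 0], -0.7],
    [[0, 0, 0], [0, 0, -0.03], -0.7],
    [[0, 0, 0], [0, 0, -0.08], -0.7],
    [[0, 0, 0], [0, 0, -0.13], -0.7],
    [[0, 0, 0], [0, 0, -0.14], -0.7],
  ],
)

```text
t: 15.95
position: [0.6427, -0.0583, 0.1753]
ee_rot: [0.65, 0.76, 0.002, 0.002]
ft_force: [0.1, -0.5, -0.2]
finger_gap: 0.0726
gripper_force: 0.0
```

```bash
python3 -c "
from h import *
f=grab_frame('side');print(fit(f,'jar_violet',(.6407,-.058),.073,.025))
go([.456,-.1245,.17],99)"
```

```text
([0.646, -0.0609], np.float64(0.89))
turn [0.12, 0.03, -0.09] shift [-0.0368, -0.1937, 0.0021]
```

Emit:
arm_command(
  plan=[
    [[0, 0, 0], [-0.037, -0.194, 0.002], -0.7],
    [[0, 0, 0], [-0.037, -0.194, 0.002], -0.7],
    [[0, 0, 0], [-0.037, -0.194, 0.002], -0.7],
    [[0, 0, 0], [-0.037, -0.194, 0.002], -0.7],
    [[0, 0, 0], [-0.037, -0.194, 0.002], -0.7],
    [[0, 0, 0], [-0.037, -0.194, 0.002], -0.7],
  ],
)

```text
t: 16.8
position: [0.4561, -0.1245, 0.1689]
ee_rot: [0.65, 0.76, 0.0, -0.0]
ft_force: [0.7, 0.2, -1.2]
finger_gap: 0.0726
gripper_force: 0.0
```

```bash
python3 -c "
from h import *
f=grab_frame('wrist');cv2.imwrite('pics/w2.png',f['pixels'])
r=fit(f,'jar_red',(.456,-.1245),.07,.025);print(r,get_obs()['position'])
print(fit(f,'jar_red',(.36,-.124),.07,.025),fit(f,'jar_violet',(.641,-.058),.073,.025))
go([*r[0],.027],99)"
```

```text
([0.4526, -0.122], np.float64(0.96)) [ 0.45605349 -0.12433616  0.16889671]
([0.3526, -0.1257], np.float64(0.96)) ([0.6394, -0.0569], np.float64(0.93))
turn [-0.03, -0.02, -0.04] shift [0.0028, -0.0027, 0.142]
```

View pics/w2.png

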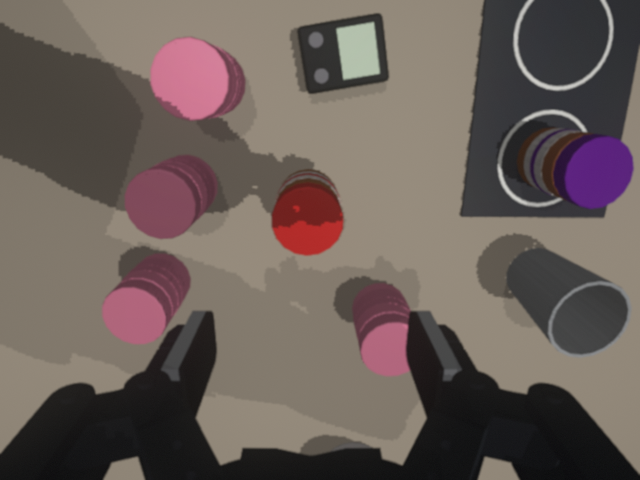

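The wrist picture shows the red jar at (217,308) between the fingers, with the pink jars clear of the pads. The violet jar stands inside its ring. I'll grip the red jar.

Emit:
arm_command(
  plan=[
    [[0, 0, 0], [0.002, -0.002, 0.05], -0.7],
    [[0, 0, 0], [0.002, -0.002, 0.1], -0.7],
    [[0, 0, 0], [0.002, -0.002, 0.13], -0.7],
    [[0, 0, 0], [0.002, -0.002, 0.142], -0.7],
    [[0, 0, 0], [0.002, -0.002, 0.142], -0.7],
    [[0, 0, 0], [0.002, -0.002, 0.142], 1],
    [[0, 0, 0], [0.002, -0.002, 0.142], 1],
    [[0, 0, 0], [0.002, -0.002, 0.142], 1],
    [[0, 0, 0], [0.002, -0.002, 0.142], 1],
    [[0, 0, 0], [0.002, -0.002, 0.142], 1],
  ],
)

```text
t: 18.25
position: [0.4538, -0.1233, 0.0288]
ee_rot: [0.65, 0.76, 0.001, 0.001]
ft_force: [-1.3, -0.4, 6.5]
finger_gap: 0.0488
gripper_force: 30.7
```

```bash
python3 -c "
from h import *
go([.626,.0355,.17],99)"
```

```text
turn [0.14, 0.06, -0.09] shift [0.1301, 0.195, -0.1408]
```

Emit:
arm_command(
  plan=[
    [[0, 0, 0], [0, 0, -0.04], 1],
    [[0, 0, 0], [0, 0, -0.09], 1],
    [[0, 0, 0], [0, 0, -0.14], 1],
    [[0, 0, 0], [0.13, 0.195, -0.14], 1],
    [[0, 0, 0], [0.13, 0.195, -0.14], 1],
    [[0, 0, 0], [0.13, 0.195, -0.14], 1],
    [[0, 0, 0], [0.13, 0.195, -0.14], 1],
    [[0, 0, 0], [0.13, 0.195, -0.14], 1],
    [[0, 0, 0], [0.13, 0.195, -0.14], 1],
    [[0, 0, 0], [0.13, 0.195, -0.14], 1],
  ],
)

```text
t: 19.5
position: [0.6245, 0.0347, 0.1679]
ee_rot: [0.65, 0.76, -0.0, 0.0]
ft_force: [-0.2, -0.4, -1.9]
finger_gap: 0.0486
gripper_force: 32.7
```

```bash
python3 -c "
from h import *
grab_frame('side')
o=get_obs();print(o['finger_gap'],o['position'])
go([.626,.0355,.0288+.003],99)"
```

```text
0.048544448296808006 [0.62460452 0.03468164 0.168008  ]
turn [0.01, 0.0, -0.16] shift [0.0006, 0.0015, 0.1362]
```

Emit:
arm_command(
  plan=[
    [[0, 0, 0], [0.001, 0.001, 0.04], 1],
    [[0, 0, 0], [0.001, 0.001, 0.08], 1],
    [[0, 0, 0], [0.001, 0.001, 0.105], 1],
    [[0, 0, 0], [0.001, 0.001, 0.12], 1],
    [[0, 0, 0], [0.001, 0.001, 0.127], 1],
    [[0, 0, 0], [0.001, 0.001, 0.131], 1],
    [[0, 0, 0], [0.001, 0.001, 0.133], 1],
    [[0, 0, 0], [0.001, 0.001, 0.134], 1],
    [[0, 0, 0], [0.001, 0.001, 0.1345], 1],
    [[0, 0, 0], [0.001, 0.001, 0.135], 1],
  ],
)

```text
t: 20.8
position: [0.6262, 0.0368, 0.0327]
ee_rot: [0.65, 0.76, 0.0, 0.0]
ft_force: [-0.1, -0.3, -1.7]
finger_gap: 0.0487
gripper_force: 32.8
```

Emit:
arm_command(
  plan=[
    [[0, 0, 0], [0, 0, 0.0005], 1],
    [[0, 0, 0], [0, 0, 0.001], 1],
    [[0, 0, 0], [0, 0, 0.0015], 1],
    [[0, 0, 0], [0, 0, 0.0015], 1],
  ],
)

```text
t: 21.3
position: [0.6262, 0.0368, 0.0319]
ee_rot: [0.65, 0.76, 0.0, 0.0]
ft_force: [-3.4, -0.3, 7.3]
finger_gap: 0.0487
gripper_force: 33.7
```

Emit:
arm_command(
  plan=[
    [[0, 0, 0], [0, 0, 0], -0.1],
    [[0, 0, 0], [0, 0, 0], -0.5],
    [[0, 0, 0], [0, 0, 0], -0.7],
    [[0, 0, 0], [0, 0, 0], -0.7],
    [[0, 0, 0], [0, 0, -0.03], -0.7],
    [[0, 0, 0], [0, 0, -0.08], -0.7],
    [[0, 0, 0], [0, 0, -0.13], -0.7],
    [[0, 0, 0], [0, 0, -0.14], -0.7],
  ],
)

```text
t: 22.3
position: [0.6279, 0.0369, 0.1747]
ee_rot: [0.65, 0.76, 0.002, 0.002]
ft_force: [1.6, 0.3, -0.1]
finger_gap: 0.0729
gripper_force: 0.0
```

```bash
cat >> h.py <<'E'
def boxfit(f,name,xy,yaw,lx,ly,h):
    from scipy.optimize import minimize
    s=silhouettes(f,name);best=min(s,key=lambda s:np.hypot(*(np.array(s["position"])-proj(f,[*xy,h/2]))));reg=best["region"]
    C=np.array([[a,b,z] for a in(-lx/2,lx/2) for b in(-ly/2,ly/2) for z in(0,h)])
    def cost(p):
        c,s=np.cos(p[2]),np.sin(p[2]);Q=np.c_[p[0]+c*C[:,0]-s*C[:,1],p[1]+s*C[:,0]+c*C[:,1],C[:,2]]
        pts=np.array([proj(f,q) for q in Q])[:,::-1];im=np.zeros(reg.shape,np.uint8)
        cv2.fillConvexPoly(im,cv2.convexHull((pts*16).astype(np.int32)),1,shift=4);im=im>0
        return -(im&reg).sum()/(im|reg).sum()
    R=[]
    for y in yaw:
        x0=np.array([*xy,y]);R.append(minimize(cost,x0,method="Nelder-Mead",options=dict(initial_simplex=[x0,x0+[.01,0,0],x0+[0,.01,0],x0+[0,0,.2]],xatol=3e-4)))
    s=min(R,key=lambda r:r.fun);return s.x.round(4).tolist(),round(-s.fun,2)
E
python3 -c "
from h import *
for n in ['scene','side']:
  f=grab_frame(n);print(n,fit(f,'jar_red',(.626,.0355),.073,.025))
  print(boxfit(f,'timer',(.457,-.01),(-.5,-.25,0,.25,.5),.06,.046,.028))
  print(boxfit(f,'slide_box',(.525,.393),(-.25,0,.25),.09,.12,.035))
go([.457,-.01,.16],99)"
```

```text
scene ([0.6229, 0.0385], np.float64(0.88))
([0.4619, -0.0092, 0.3562], np.float64(0.85))
([0.5249, 0.3833, 0.0605], np.float64(0.93))
side ([0.6311, 0.0337], np.float64(0.92))
([0.4613, -0.0083, 0.3559], np.float64(0.88))
([0.5261, 0.3878, 0.031], np.float64(0.95))
turn [-0.14, -0.02, -0.09] shift [-0.0201, -0.1736, 0.0099]
```

```bash
python3 -c "
from h import *
go([.4615,-.009,.13],20)"
```

```text
turn [-0.13, 0.08, 78.91] shift [-0.0198, -0.1689, 0.0399]
```

Emit:
arm_command(
  plan=[
    [[0, 0, 79], [-0.02, -0.169, 0.04], -0.7],
    [[0, 0, 79], [-0.02, -0.169, 0.04], -0.7],
    [[0, 0, 79], [-0.02, -0.169, 0.04], -0.7],
    [[0, 0, 79], [-0.02, -0.169, 0.04], -0.7],
    [[0, 0, 79], [-0.02, -0.169, 0.04], -0.7],
    [[0, 0, 79], [-0.02, -0.169, 0.04], -0.7],
    [[0, 0, 79], [-0.02, -0.169, 0.04], -0.7],
    [[0, 0, 79], [-0.02, -0.169, 0.04], -0.7],
    [[0, 0, 79], [-0.02, -0.169, 0.04], -0.7],
    [[0, 0, 79], [-0.02, -0.169, 0.04], -0.7],
  ],
)

```text
t: 23.95
position: [0.4621, -0.0091, 0.1307]
ee_rot: [0.985, 0.174, -0.0, -0.0]
ft_force: [-0.4, -0.3, 0.1]
finger_gap: 0.0722
gripper_force: 0.0
```

```bash
python3 -c "
from h import *
f=grab_frame('wrist');cv2.imwrite('pics/w3.png',f['pixels'])
r=boxfit(f,'timer',(.4615,-.009),(.25,.4),.06,.046,.028);print(r,get_obs()['position'])
go([*r[0][:2],.003],np.degrees(r[0][2]))"
```

```text
([0.4605, -0.0087, 0.3232], np.float64(0.96)) [ 0.46214836 -0.00915021  0.13080279]
turn [-0.01, 0.02, 1.45] shift [-0.0014, -0.001, 0.1278]
```

View pics/w3.png

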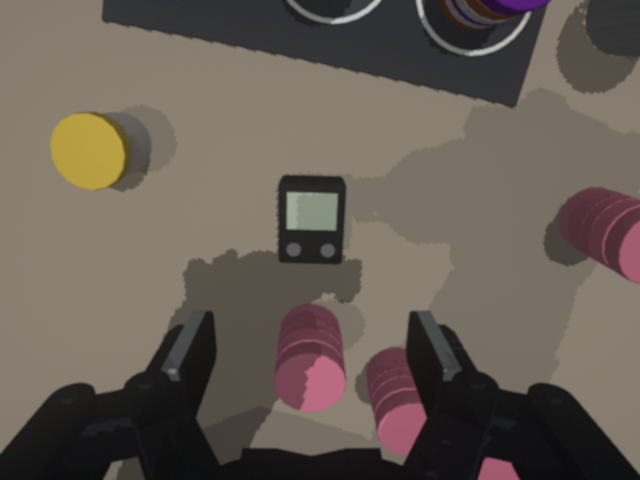

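The timer at (219,312) sits square between the fingers, display up. The nearest pink jar is about 10 cm off and outside the pads' path. I'll grip the timer.

Emit:
arm_command(
  plan=[
    [[0, 0, 1], [-0.001, -0.001, 0.05], -0.7],
    [[0, 0, 1], [-0.001, -0.001, 0.09], -0.7],
    [[0, 0, 1], [-0.001, -0.001, 0.115], -0.7],
    [[0, 0, 1], [-0.001, -0.001, 0.126], -0.7],
    [[0, 0, 1], [-0.001, -0.001, 0.126], -0.7],
    [[0, 0, 1], [-0.001, -0.001, 0.126], 1],
    [[0, 0, 1], [-0.001, -0.001, 0.126], 1],
    [[0, 0, 1], [-0.001, -0.001, 0.126], 1],
    [[0, 0, 1], [-0.001, -0.001, 0.126], 1],
    [[0, 0, 1], [-0.001, -0.001, 0.126], 1],
  ],
  grip_force=25,
)

```text
t: 25.3
position: [0.461, -0.0086, 0.0051]
ee_rot: [0.986, 0.164, 0.0, -0.0]
ft_force: [0.6, -0.6, 0.1]
finger_gap: -0.0003
gripper_force: 0.0
```

```bash
python3 -c "
from h import *
go([.526,.386,.13],3)"
```

```text
turn [-0.0, -0.01, 15.91] shift [0.1894, -0.3522, -0.1249]
```

```bash
python3 -c "
from h import *
f=grab_frame('scene');cv2.imwrite('pics/s2.png',cv2.resize(f['pixels'][160:310,200:400],None,fx=4,fy=4));o=get_obs();print(o['ft_force'],o['finger_gap'],o['position'])
g=grab_frame('wrist');cv2.imwrite('pics/w4.png',g['pixels'])"
```

```text
[ 0.24437651 -0.17043642 -0.21950021] -9.181915582579101e-05 [ 0.4609585  -0.00854728  0.00500872]
```

View pics/s2.png

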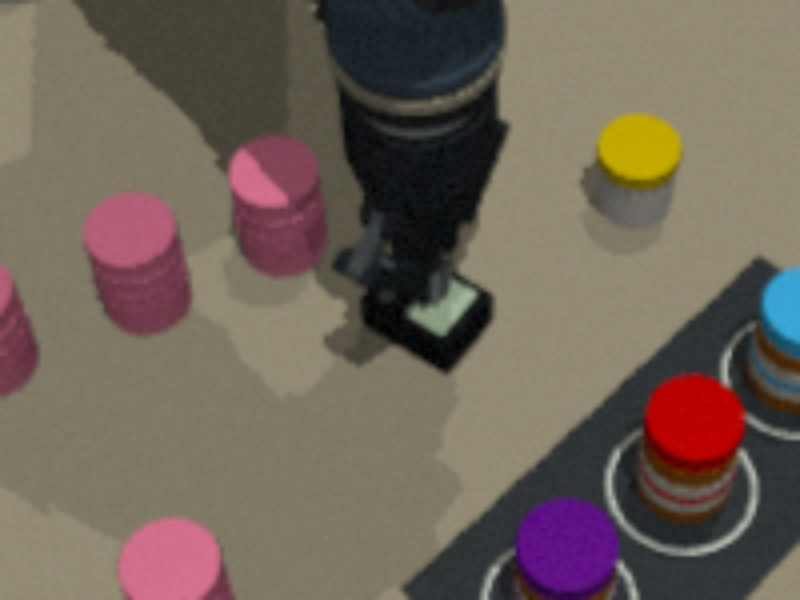

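View pics/w4.png

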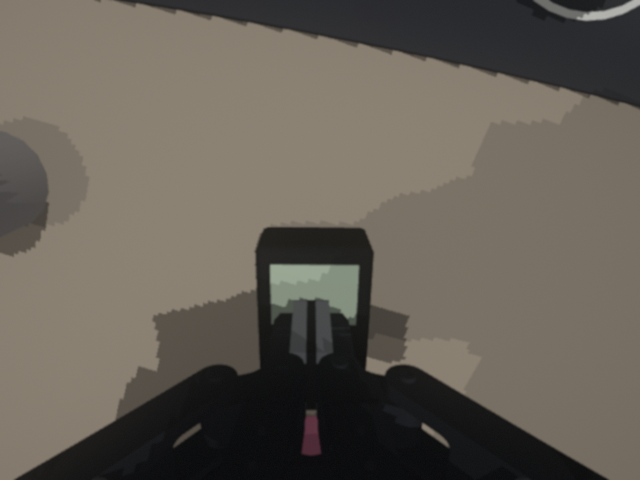

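```bash
python3 -c "
from h import *
o=get_obs();f=grab_frame('scene');g=grab_frame('wrist')
for z in (.005,.03,.05): print(z,proj(f,[.461,-.0085,z]),proj(g,[.461,-.0085,z]))
for c in(f,g,grab_frame('side')): print(boxfit(c,'timer',(.461,-.009),(.25,.4),.06,.046,.028))
print(o['joints'],g['pose'])
d=grab_frame('side');cv2.imwrite('pics/sd.png',cv2.resize(d['pixels'][170:300,270:440],None,fx=4.6,fy=4.6,interpolation=2))
"
```

```text
0.005 [239.02323653 307.31603805] [290.05101209 311.47611706]
0.03 [232.79924532 307.03768713] [318.29720335 311.58687981]
0.05 [227.63081981 306.80653651] [347.39490181 311.70068815]
([0.4627, -0.0095, 0.2982], np.float64(0.63))
([0.4599, -0.0094, 0.3291], np.float64(0.62))
([0.4632, -0.0069, 0.486], np.float64(0.76))
[-1.86568866e-02  2.95564138e-01 -5.03078485e-01  7.72157488e-01
  8.84587409e-05  2.79289101e+00] [[ 3.24594870e-01 -8.93820958e-01 -3.09390152e-01  5.40460630e-01]
 [-9.45853095e-01 -3.06633542e-01 -1.06479071e-01  1.91309697e-02]
 [ 3.03827430e-04  3.27200193e-01 -9.44954994e-01  1.73375736e-01]
 [ 0.00000000e+00  0.00000000e+00  0.00000000e+00  1.00000000e+00]]
```

View pics/sd.png

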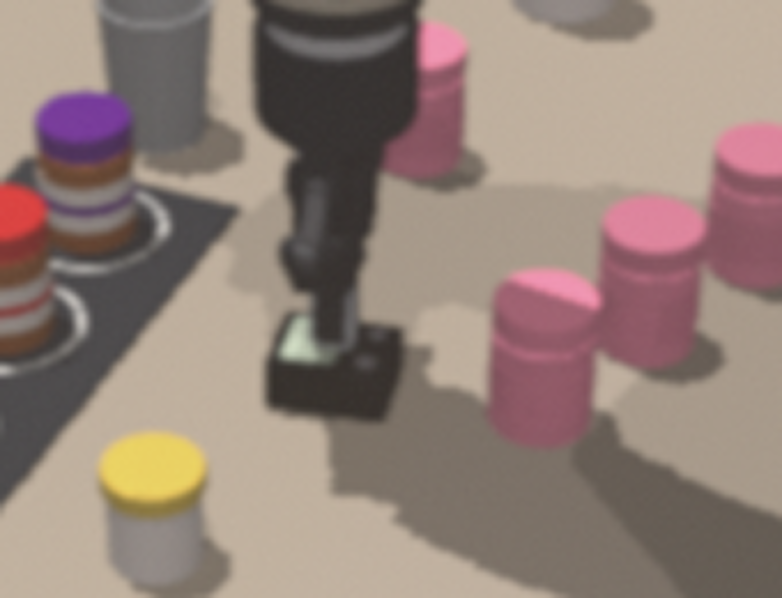

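```bash
python3 -c "
from h import *
g=grab_frame('wrist')
c,s=np.cos(.323),np.sin(.323)
for z in(0.,.028):
  for a,b in((.03,.023),(.03,-.023)): print(z,proj(g,[.4605+c*a-s*b,-.0087+s*a+c*b,z]).round())
p=g['pixels'];print([round(r['p'],2) for r in silhouettes(g,'timer')]);o=get_obs();print(o['tau'],o['gripper_force'],o['ft_force'],o['t'])
cv2.imwrite('pics/wc.png',cv2.resize(p[210:400,210:410],None,fx=3.1,fy=3.1))
"
```

```text
0.0 [225. 260.]
0.0 [225. 364.]
0.028 [247. 251.]
0.028 [248. 373.]
[0.59]
[ 1.16280094e-04 -4.98494339e+01  2.61629945e+01  2.38242304e-03
  6.29007372e-04  2.63528455e-05] 0.0 [0.25037401 0.12126926 0.22756794] 25.85
```

View pics/wc.png

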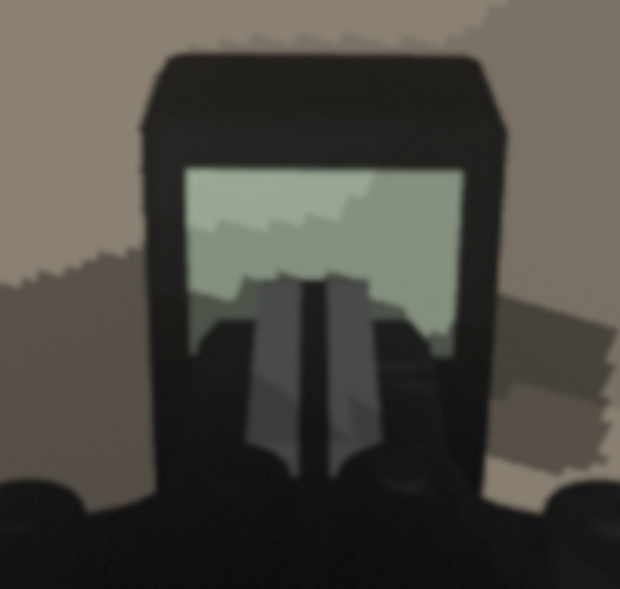

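Emit:
arm_command(
  plan=[
    [[0, 0, 0], [0, 0, -0.005], 1],
    [[0, 0, 0], [0, 0, -0.01], 1],
    [[0, 0, 0], [0, 0, -0.02], 1],
    [[0, 0, 0], [0, 0, -0.03], 1],
    [[0, 0, 0], [0, 0, -0.04], 1],
    [[0, 0, 0], [0, 0, -0.04], 1],
  ],
)

```text
t: 26.6
position: [0.4617, -0.0086, 0.0459]
ee_rot: [0.986, 0.164, 0.001, 0.0]
ft_force: [0.6, 0.9, 1.0]
finger_gap: 0.0
gripper_force: 0.0
```

```bash
python3 -c "
from h import *
g=grab_frame('wrist');o=get_obs();p=o['position'];print(p,o['finger_gap'],o['ft_force'],proj(g,p))
cv2.imwrite('pics/wd.png',g['pixels'])
for n in('scene','side'): print(boxfit(grab_frame(n),'timer',(.461,-.009),(.25,.4),.06,.046,.028))
"
```

```text
[ 0.46133287 -0.00855838  0.04541279] -0.00018329159884738304 [0.17057882 0.34953482 0.60520421] [290.28674922 311.26156321]
([0.4622, -0.0091, 0.3634], np.float64(0.82))
([0.4618, -0.0086, 0.3625], np.float64(0.9))
```

View pics/wd.png

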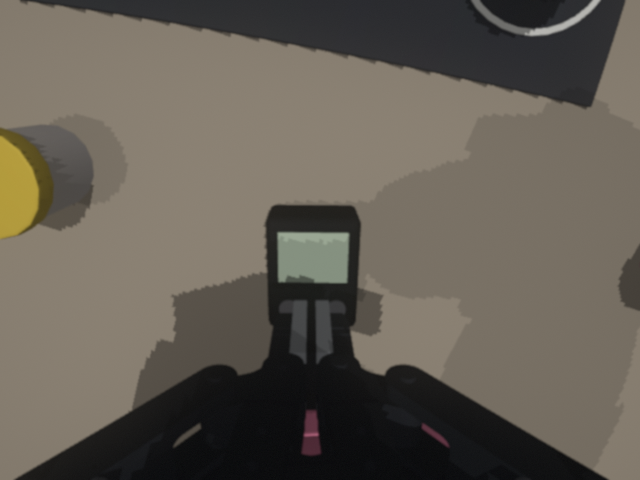

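```bash
python3 -c "
from h import *
p=get_obs()['position'];T=[]
for n in('scene','side'):
  f=grab_frame(n);q=proj(f,p);r,c=int(q[0]),int(q[1]);S=8
  im=cv2.resize(f['pixels'][r-32:r+24,c-24:c+25],None,fx=S,fy=S,interpolation=2)
  for i,d in enumerate((0,.01,.02,.03)):
    a=proj(f,p+[0,0,d]);y=int((a[0]-r+32+.5)*S);x=int((a[1]-c+24+.5)*S);cv2.line(im,(x+30,y),(x+90,y),[(0,0,255),(0,255,255),(0,255,0),(255,0,0)][i],1)
  T.append(im)
cv2.imwrite('pics/tip.png',np.hstack(T))
"
```

```text
(no output)
```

View pics/tip.png

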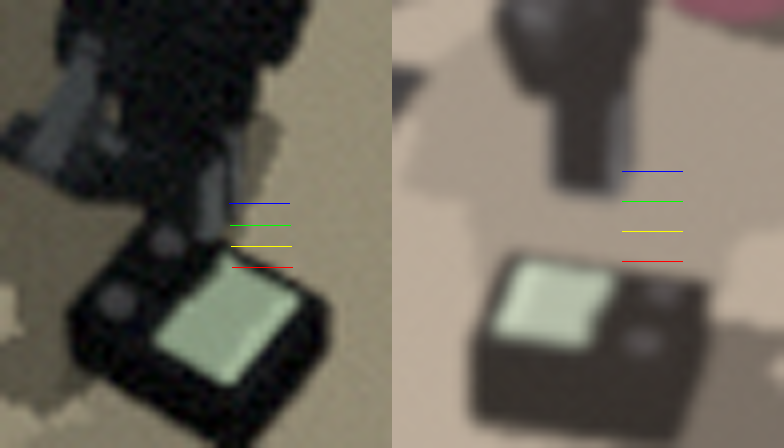

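The picture shows the shut fingertips ending about 20 mm above the reported TCP in the side half, near row 195 against the red TCP line at row 261. So the fingers closed just above the timer, which is unmoved. I'll go about 20 mm lower, in small steps while watching the force.

Emit:
arm_command(
  plan=[
    [[0, 0, 0], [0, 0, 0], -0.7],
    [[0, 0, 0], [0, 0, 0], -0.7],
    [[0, 0, -1], [0, 0, 0], -0.7],
    [[0, 0, -1], [0, 0, 0.02], -0.7],
    [[0, 0, -1], [0, 0, 0.035], -0.7],
    [[0, 0, -1], [0, 0, 0.045], -0.7],
    [[0, 0, -1], [0, 0, 0.05], -0.7],
    [[0, 0, -1], [0, 0, 0.053], -0.7],
    [[0, 0, -1], [0, 0, 0.055], -0.7],
    [[0, 0, -1], [0, 0, 0.055], -0.7],
  ],
)

```text
t: 28.2
position: [0.4611, -0.0086, -0.0099]
ee_rot: [0.985, 0.173, 0.0, -0.0]
ft_force: [-0.4, 0.4, 0.3]
finger_gap: 0.0725
gripper_force: 0.0
```

Emit:
arm_command(
  plan=[
    [[0, 0, 0], [0, 0, 0.002], -0.7],
    [[0, 0, 0], [0, 0, 0.004], -0.7],
    [[0, 0, 0], [0, 0, 0.005], -0.7],
    [[0, 0, 0], [0, 0, 0.005], -0.2],
    [[0, 0, 0], [0, 0, 0.005], 0.2],
    [[0, 0, 0], [0, 0, 0.005], 1],
    [[0, 0, 0], [0, 0, 0.005], 1],
    [[0, 0, 0], [0, 0, 0.005], 1],
    [[0, 0, 0], [0, 0, 0.005], 1],
  ],
  grip_force=25,
)

```text
t: 29.32
position: [0.461, -0.0085, -0.0149]
ee_rot: [0.985, 0.173, 0.0, -0.0]
ft_force: [-0.4, 0.9, 4.5]
finger_gap: 0.0452
gripper_force: 26.2
```

```bash
python3 -c "
from h import *
go([.5255,.386,.10],3)"
```

```text
turn [-0.0, -0.01, 16.91] shift [0.195, -0.349, -0.1149]
```

Emit:
arm_command(
  plan=[
    [[0, 0, 0], [0, 0, -0.04], 1],
    [[0, 0, 0], [0, 0, -0.09], 1],
    [[0, 0, 0], [0, 0, -0.115], 1],
    [[0, 0, 17], [0.195, -0.349, -0.115], 1],
    [[0, 0, 17], [0.195, -0.349, -0.115], 1],
    [[0, 0, 17], [0.195, -0.349, -0.115], 1],
    [[0, 0, 17], [0.195, -0.349, -0.115], 1],
    [[0, 0, 17], [0.195, -0.349, -0.115], 1],
    [[0, 0, 17], [0.195, -0.349, -0.115], 1],
    [[0, 0, 17], [0.195, -0.349, -0.115], 1],
  ],
)

```text
t: 30.58
position: [0.5389, 0.0952, 0.1001]
ee_rot: [0.997, 0.073, -0.003, -0.025]
ft_force: [0.9, 0.8, -1.3]
finger_gap: 0.0456
gripper_force: 26.7
```

```bash
python3 -c "
from h import *
o=get_obs();print(o['finger_gap'],o['position'])
f=grab_frame('side');print(boxfit(f,'slide_box',(.525,.386),(0,.06),.09,.12,.035))
go([.5255,.386,-.0149+.035],3)"
```

```text
0.04564155441110092 [0.53894657 0.09521331 0.1000539 ]
([0.5259, 0.3875, 0.0014], np.float64(0.97))
turn [-2.87, 0.26, 5.34] shift [0.0288, -0.2852, 0.0943]
```

Joint 6 hit its limit on that heading. I'll turn the other way and lay the timer along the box's long axis at heading 92.

```bash
python3 -c "
from h import *
print(get_obs()['joints'])
go([.5257,.386,.11],92)"
```

```text
[ 0.14462972  0.33335031 -0.15842193  1.08119923  0.05015387  3.14064614]
turn [-2.43, -2.0, -83.64] shift [0.0288, -0.2896, 0.0045]
```

Emit:
arm_command(
  plan=[
    [[-2.4, -2, -83.6], [0.029, -0.29, 0.004], 1],
    [[-2.4, -2, -83.6], [0.029, -0.29, 0.004], 1],
    [[-2.4, -2, -83.6], [0.029, -0.29, 0.004], 1],
    [[-2.4, -2, -83.6], [0.029, -0.29, 0.004], 1],
    [[-2.4, -2, -83.6], [0.029, -0.29, 0.004], 1],
    [[-2.4, -2, -83.6], [0.029, -0.29, 0.004], 1],
    [[-2.4, -2, -83.6], [0.029, -0.29, 0.004], 1],
    [[-2.4, -2, -83.6], [0.029, -0.29, 0.004], 1],
    [[-2.4, -2, -83.6], [0.029, -0.29, 0.004], 1],
    [[-2.4, -2, -83.6], [0.029, -0.29, 0.004], 1],
  ],
)

```text
t: 31.92
position: [0.5251, 0.3861, 0.1107]
ee_rot: [0.696, 0.718, -0.0, -0.0]
ft_force: [-0.3, -0.0, -0.4]
finger_gap: 0.0453
gripper_force: 26.7
```

```bash
python3 -c "
from h import *
f=grab_frame('side')
o=get_obs();print(o['finger_gap'],o['position'],o['joints'][5])
go([.5257,.386,-.0149+.035],92)"
```

```text
0.045356917042358405 [0.52510539 0.38609318 0.11069104] 2.1730896307791747
turn [-0.04, -0.02, -0.2] shift [-0.0001, 0.0007, 0.0906]
```

Emit:
arm_command(
  plan=[
    [[0, 0, 0], [0, 0, 0.03], 1],
    [[0, 0, 0], [0, 0, 0.055], 1],
    [[0, 0, 0], [0, 0, 0.072], 1],
    [[0, 0, 0], [0, 0, 0.081], 1],
    [[0, 0, 0], [0, 0, 0.086], 1],
    [[0, 0, 0], [0, 0, 0.088], 1],
    [[0, 0, 0], [0, 0, 0.089], 1],
    [[0, 0, 0], [0, 0, 0.09], 1],
    [[0, 0, 0], [0, 0, 0.09], 1],
  ],
)

```text
t: 33.1
position: [0.5251, 0.3864, 0.0209]
ee_rot: [0.695, 0.719, 0.0, -0.0]
ft_force: [-0.5, -1.1, -1.1]
finger_gap: 0.0455
gripper_force: 26.7
```

Emit:
arm_command(
  plan=[
    [[0, 0, 0], [0, 0, 0.0005], 1],
    [[0, 0, 0], [0, 0, 0.001], 1],
    [[0, 0, 0], [0, 0, 0.001], 1],
  ],
)

```text
t: 33.48
position: [0.5251, 0.3864, 0.0201]
ee_rot: [0.695, 0.719, 0.0, -0.0]
ft_force: [-1.2, -0.8, 4.9]
finger_gap: 0.0454
gripper_force: 27.3
```

Contact made. I'll release, rise and back away.

Emit:
arm_command(
  plan=[
    [[0, 0, 0], [0, 0, 0], -0.1],
    [[0, 0, 0], [0, 0, 0], -0.5],
    [[0, 0, 0], [0, 0, 0], -0.7],
    [[0, 0, 0], [0, 0, 0], -0.7],
    [[0, 0, 0], [0, 0, -0.03], -0.7],
    [[0, 0, 0], [0, 0, -0.08], -0.7],
    [[0, 0, 0], [0, 0, -0.14], -0.7],
    [[0, 0, 0], [0, -0.06, -0.17], -0.7],
    [[0, 0, 0], [0, -0.12, -0.17], -0.7],
    [[0, 0, 0], [0, -0.12, -0.17], -0.7],
  ],
)

```text
t: 34.72
position: [0.4017, 0.3816, 0.1908]
ee_rot: [0.694, 0.72, -0.0, -0.001]
ft_force: [0.4, -0.8, 0.2]
finger_gap: 0.0727
gripper_force: 0.0
```

```bash
python3 -c "
from h import *
for n in('scene','side'):
  f=grab_frame(n);cv2.imwrite(f'pics/end_{n}.png',cv2.resize(f['pixels'][130:380,150:500],None,fx=2.2,fy=2.2))
  for k,x in dict(jar_blue=(.6113,.1288),jar_red=(.626,.0355),jar_violet=(.6407,-.058)).items(): print(k,x,fit(f,k,x,.073,.025))
  print('pot',fit(f,'pot',(.468,.13),.052,.024))
  t=landmark_of(f,'timer')[0];print('timer',onz(f,t['position'],.035).round(3),t['p'])
  print('box',boxfit(f,'slide_box',(.525,.386),(0,.06),.09,.12,.035))
"
```

```text
jar_blue (0.6113, 0.1288) ([0.6118, 0.1267], np.float64(0.88))
jar_red (0.626, 0.0355) ([0.6246, 0.0375], np.float64(0.84))
jar_violet (0.6407, -0.058) ([0.64, -0.0572], np.float64(0.94))
pot ([0.4621, 0.1383], np.float64(0.82))
timer [0.519 0.386 0.035] 0.61
box ([0.5259, 0.3863, 0.0008], np.float64(0.7))
jar_blue (0.6113, 0.1288) ([0.6112, 0.1287], np.float64(0.14))
jar_red (0.626, 0.0355) ([0.6313, 0.0338], np.float64(0.67))
jar_violet (0.6407, -0.058) ([0.6448, -0.0613], np.float64(0.89))
pot ([0.4684, 0.135], np.float64(0.81))
timer [0.529 0.386 0.035] 0.76
box ([0.5268, 0.3876, -0.0089], np.float64(0.67))
```

View pics/end_scene.png

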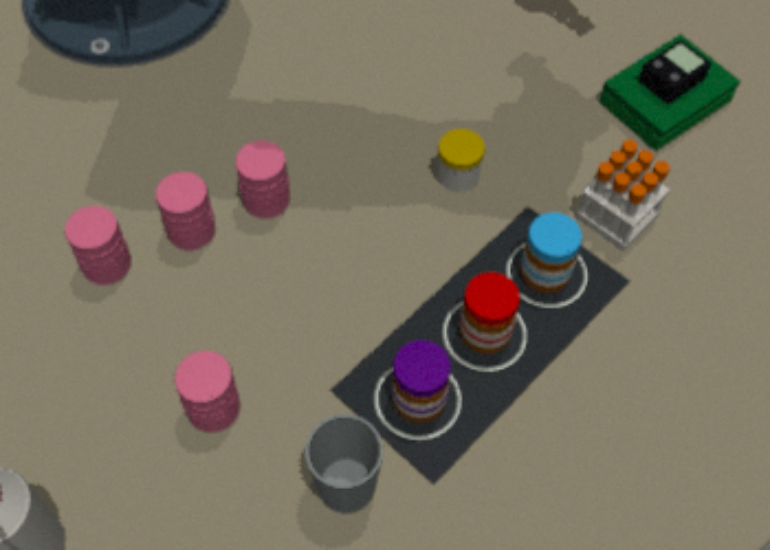

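The final picture shows blue (253,548), red (315,488) and violet (382,420) standing inside their rings. The timer is face up in the middle of the green lid (70,675), and the pot is where it stood. I'll hand the job in.

```bash
python3 -c "
from cell import env
print(env.job_done())"
```

```text
the job is handed in; nothing more can be done
None
```

I handed the job in at about 35 s: the blue, red and violet jars stand upright in their rings, the timer lies face up on the middle of the green box's lid, and the pot and wash bottle were never touched; no verdict was returned.

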